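# Hang the magnifier up in the tool cabinet

### The arm

A 7-joint arm with a two-finger parallel gripper is mounted at the origin on the work surface. World frame = base frame: x ahead of the robot, y to its left, z up, the work surface at z = 0. Lengths are in m, angles in rad, forces in N, time in s.
With the tool pointing down it reaches from about 0.425 to 0.975 m from the base axis. Payload 16.7 kg.
Tool frame: the origin (TCP) lies at the very end of the fingers, on their centre line; the grasp point (between the pads) lies 19 mm behind it; z points along the fingers, y is the line along which they close (so a half turn about z gives the same grasp; the last joint's range is limited). The gripper opens to 85 mm and grips with 20 to 120 N. Pads are 22 mm wide; open, the fingers measure 114 mm over their backs; the gripper's body (76 mm by 85 mm) begins 54 mm behind the grasp point. The pads swing forward as they close: fully open they stand 13 mm farther back than shut.
Start: joints at [-1.27, 0.426, 0.074, 1.606, -0.034, 1.111, -0.067], TCP at [0.294, 0.608, 0.231] pointing down, gripper open.
Joint ranges: [-2.85, 2.85], [-0.5, 2.14], [-1.23, 1.37], [0.21, 2.46], [-1.02, 4.16], [0.16, 2.05], [-2.73, 2.73]. Speed limits (rad/s): [1.89, 1.89, 2.39, 2.39, 3.01, 3.01, 3.01].

### API

Orientations are given as a unit quaternion [w, x, y, z].
In Python, from workcell import arm, eyes, job_done, search_frame, outline_of, spot_point gives the robot as it stands.
- The arm moves only by the tool play_rows, never from a script. Its argument "deltas" is a list of rows, each an object of numbers: "x", "y", "z": the shift along the world's x, y, z in mm; "wx", "wy", "wz": the turn, a rotation vector about the world's x, y, z in rad; "grip": the opening, from 0 (shut) to 1 (fully open). In form: [{"x": .., "y": .., "z": .., "wx": .., "wy": .., "wz": .., "grip": ..}, ...]. A call has exactly 10 rows; each row shifts and turns the commanded pose from where the row before left it; what a row does not reach is not made up. A row lasts 1/10 s, in which the tool goes at most 50 mm and 8.59 degrees, less where a joint would pass 70% of its speed; a pose out of reach is approached as far as the arm can. A call with a gripper value outside its range is refused whole. The fingers move at their own pace and stop on an object; "force" is the grip in N (left out, the last holds). Time passes only in rows, so rows that do not move let the fingers close, or fill a call up. It gives the time, the measured TCP pose, the force, the opening and the grip force at its end, in the units of the state.
- arm.state(): the state, without advancing time (a new reading comes with each control period).
- eyes.capture(name): name is "scene" or "top"; returns a dict with "frame" (384x512x3 uint8, red, green, blue), "depth" (384x512 float32, m along the optical axis (not along the pixel's ray), 0 where there is no reading), "vertical_fov" (degrees; the focal length in pixels is half the picture's height over the tangent of half this angle, whatever the lens; pixels are square), "cx", "cy" (the principal point, pixels), "T" (4x4, takes a point from camera to world coordinates). Camera axes: x right, y up, looking along -z (the intrinsics and any distortion apply to the point x, -y, -z); pixel columns grow to the right and rows downward; lengths in m; the calibration is good to about 2 mm. A picture is of the moment at which its call begins.
- job_done(): hands the job in; it is judged then, once.
Trained networks look in the newest picture that a camera, given by its name, has taken for a name from the list of things; names that differ only in an ending like _2 or _b are one class to them, and where a whole thing is asked for, a point or a joint stands for the part that bears it (a point fixed in the world has none). Each returns a list of dicts, best first, with "p" (0 to 1); they miss things now and then, are a little off and sometimes report something else, mostly with a low value. They report only what shows in the picture. A call takes as long as a camera call. They do not tell look-alikes from the thing itself.
- search_frame(camera, target): "rect" ([left, top, right, bottom] in pixels, round what is visible of it).
- outline_of(camera, target): "pixels" (384x512 bool, what is visible of it) and "rect" ([left, top, right, bottom] in pixels, round what is visible of it).
- spot_point(camera, target): "pixel" ([column, row] in pixels: a listed point, or the origin of a listed thing).
The state is a dict: "time_s": time; "joints": joint angles; "qd": joint speeds; "joint_efforts": joint torques, N m; "tool_pos": TCP position; "orientation": TCP orientation; "ft_force": force on the tool from outside, world axes, zero at the start; "ft_torque": the same for the moment, N m; "grip_width": finger opening in m; "grip_force": force on a finger pad.
Only numpy, scipy, OpenCV 4.12 (cv2) and the standard library are available. Lean on these libraries where they do the work, as an engineer would, in place of code of your own. Each camera call takes 0.05 s, during which the arm holds its last target. There are 200 camera calls.

### The job

Put the magnifier away: take it in through the narrow front opening of the small tool cabinet and hang it by the eye at the end of its handle on the hook inside, right down on the level part of the hook, and leave it hanging there still, lens down. Neither the magnifier nor the robot may touch the cabinet's frame, door, walls or floor at any time, not even as the magnifier swings down when let go; touching the back panel and the hook is all right. Leave the other things on the bench where they are.

Things in the scene. Friction and masses are not known exactly. Their poses are not given: they have to be found in the camera images.
- magnifier: Hand magnifier, 196 mm long, 0.11 to 0.18 kg, lying flat: round lens, black handle 100 long, 20 wide, 14 mm thick with flat sides, hanging eye at the handle's other end. Origin: middle of the handle, on the underside (on the bench). x along the handle to the eye, y across it, z up as it lies. Centre of mass about 50 mm from the origin along -x, where the handle meets the lens rim.
- magnifier_eye (a point): Centre of the hanging eye: flat steel ring, hole 20 mm, outside 28 mm, 6 mm thick, hole axis along the magnifier's z. It lies 62 mm from the magnifier's origin along +x and 7 mm along +z (mid thickness). The far edge of the lens rim is 182 mm from here.
- magnifier_lens (a point): Centre of the lens, 84 mm from the magnifier's origin along -x, 6 mm above its underside. The steel rim is 72 mm across and 12 mm thick.
- cabinet: Grey steel tool cabinet, fixed on the bench at the robot's right, 200 wide, 100 deep, 380 mm high, front open. Origin: centre of its underside; -x points out of the opening, +x into it, z up, y along its width. Inside 192 mm wide; the perforated back panel (not part of this body) has its face at x = +35 mm, 85 mm behind the front plane.
- opening (a point): Centre of the front opening, in the frame's front plane (cabinet x = -50 mm), 190 mm above the bench. Opening 140 mm wide, from the sill's top at 25 mm to the lintel's lower edge at 355 mm; frame 12 mm thick. The door is swung right back, fixed, in the same plane beside the cabinet: y from 106 to 296 mm, 375 mm high, its lock barrel (y = 284 mm) 13 mm proud of the front.
- hook: Steel hook fixed to the back panel, 235 to 265 mm above the bench, up to 12 mm off the middle. Origin: on the panel's face, on the rod's axis; axes as the cabinet's (-x out to the opening, z up). A dark 6 mm round rod runs 18 mm level out from the panel, then is bent up at 45 degrees (out and up) to a tip with an 8 mm ball.
- hook_seat (a point): Middle of the hook's level part, on the rod's axis, 10 mm out from the panel: a hung eye bears here, its centre then 7 mm lower.
- hook_bend (a point): Rod axis at the bend, 18 mm out from the panel, where the 45 degree part begins.
- hook_tip (a point): Centre of the ball at the hook's tip: 43 mm out from the panel and 25 mm higher than the level part (so 42 mm inside the plane of the front).
- car: Small two-wheeled robot car, about 190 x 156 x 70 mm, loose bystander. Origin: under its middle on the bench; +x to its front.
- battery: Black block battery 97 x 43 x 57 mm, loose bystander. Origin: centre of its underside.
- pot: Red plastic pot 80 mm across and 95 mm high (150 mm with the screwdrivers standing in it), loose bystander. Origin: centre of its underside.
- cutters: Side cutters with blue handles, 130 mm long, lying flat, loose bystander. Origin: near the pivot.
Things that resemble listed ones, but are neither listed nor needed, are in the scene too. What is shaped like the magnifier but orange or yellow is not meant.

How it is judged:
By the outcome, as a careful person would: the job done as asked, in the order asked, and still so for the second after the job is handed in, with the robot touching nothing.
It also fails if it takes over 51 s, if anything falls off the work surface, if the arm or the gripper's body presses on something with over 40 N, if the wrist force passes 120 N, or if a joint passes its speed limit or range.

## Working session

There is one attempt and no reset: what is moved stays moved. The work goes in short steps, Python scripts to look and compute and a tool call to move; the robot and the scene stay as the last step left them, time stands still between calls to the robot, and variables do not carry over. Pictures are saved under pics/ and viewed, at most 10 in all, crops included, and the job is handed in when it is done.

Besides the shell and the picture viewer there is one more tool, called in YAML: its name, and indented under it one key for each argument. play_rows: Moves the arm, as the interface text tells. Its arguments: {"type":"object","properties":{"deltas":{"type":"array","items":{"type":"object","properties":{"x":{"type":"number"},"y":{"type":"number"},"z":{"type":"number"},"wx":{"type":"number"},"wy":{"type":"number"},"wz":{"type":"number"},"grip":{"type":"number"}}}},"force":{"type":"number"}},"required":["deltas"]}

```bash
ls; mkdir -p pics
cat > h.py <<'E'
import numpy as np, cv2
from workcell import arm, eyes, job_done, search_frame, outline_of, spot_point
def K(c):
    f=192/np.tan(np.radians(c["vertical_fov"])/2); return f,c["cx"],c["cy"]
def w(c,u,v,d):
    f,cx,cy=K(c); p=np.array([(u-cx)/f*d,-(v-cy)/f*d,-d*np.ones_like(d*1.0),np.ones_like(d*1.0)])
    return (c["T"]@p)[:3]
def plane(c,u,v,z):
    o=c["T"][:3,3]; r=w(c,u,v,1.0)-o; return o+r*(z-o[2])/r[2]
def cloud(c):
    v,u=np.mgrid[:384,:512]; d=c["depth"].astype(float)
    return np.moveaxis(w(c,u.ravel(),v.ravel(),d.ravel()).reshape(3,384,512),0,-1)
E
python3 - <<'E'
from h import *
ims=[]
for n in ("scene","top"):
    c=eyes.capture(n); print(n,{k:c[k] for k in c if k not in("frame","depth")}); np.savez(""+n+"0.npz",**c)
    cv2.imwrite(f"pics/{n}0.png",cv2.resize(c["frame"][...,::-1],(800,600)))
    for t in ("magnifier","magnifier_eye","magnifier_lens","cabinet","opening","hook","hook_seat","hook_bend","hook_tip"):
        for r in spot_point(n,t)[:3]: 
            u,v=r["pixel"]; d=float(c["depth"][min(383,int(v)),min(511,int(u))]); print(t,round(r["p"],2),np.round(r["pixel"],1),np.round(w(c,u,v,d),3))
print(arm.state())
E
```

```text
pics
scene {'vertical_fov': 55.09624416804623, 'cx': 253.40360077416648, 'cy': 193.09741987928695, 'T': array([[-0.56398768, -0.57429497,  0.59338283,  1.23172096],
       [ 0.8256547 , -0.37949071,  0.4174699 ,  0.44778428],
       [-0.01456759,  0.7253772 ,  0.68819743,  0.92779641],
       [ 0.        ,  0.        ,  0.        ,  1.        ]])}
magnifier 0.86 [295.6 208.1] [0.421 0.055 0.009]
magnifier 0.82 [268.8 238.2] [0.587 0.051 0.01 ]
magnifier 0.79 [234.8 188.4] [ 0.456 -0.181  0.009]
magnifier_eye 0.81 [230.6 179.3] [ 0.425 -0.224  0.009]
magnifier_eye 0.76 [277.2 321.1] [ 0.806  0.218 -0.003]
magnifier_eye 0.69 [315.6 217.5] [ 0.41   0.129 -0.005]
magnifier_lens 0.71 [280.3 251.7] [0.609 0.108 0.006]
magnifier_lens 0.68 [333.7 336.5] [0.765 0.363 0.005]
magnifier_lens 0.65 [280.2 199.7] [ 0.411 -0.013  0.005]
cabinet 0.77 [169.8 183.4] [ 0.562 -0.41  -0.001]
hook 0.44 [153.7 125.1] [ 0.548 -0.441  0.24 ]
hook_seat 0.65 [374.2 300.7] [0.641 0.413 0.052]
hook_seat 0.41 [156.7 125.8] [ 0.549 -0.426  0.243]
hook_bend 0.5 [154.8 121.6] [ 0.546 -0.435  0.255]
hook_tip 0.66 [156
[... 976 characters left out ...]
ts': array([-1.26950141,  0.4260844 ,  0.07390911,  1.60599085, -0.03412806,
        1.11075748, -0.06708155]), 'qd': array([ 0.00044376, -0.00031671,  0.00098396, -0.00013797,  0.00100702,
        0.00064115,  0.00011388]), 'joint_efforts': array([ 1.47366933e-03, -9.49519229e+01,  3.75852451e+00, -4.63900101e+01,
        1.91365590e-02,  2.34706189e-03,  5.45035539e-05]), 'tool_pos': array([0.29409101, 0.60754716, 0.23131651]), 'orientation': array([-2.56085017e-05,  2.23522948e-01,  9.74698667e-01,  1.36013700e-05]), 'ft_force': array([ 0.6214167 , -0.44885867, -0.40373802]), 'ft_torque': array([-0.02802925, -0.00561382,  0.02528961]), 'grip_force': 0.0, 'grip_width': 0.08532166247619576}
```

View pics/scene0.png

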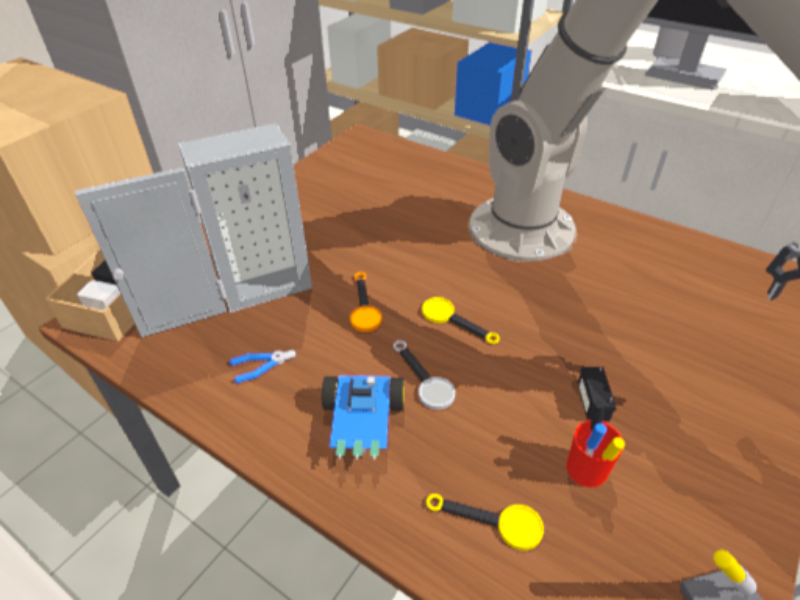

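View pics/top0.png

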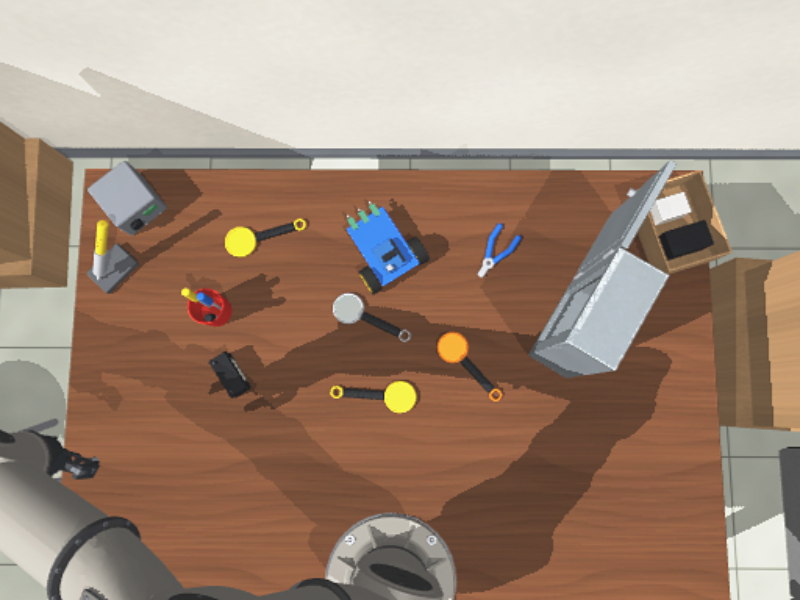

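The target is the grey-lensed magnifier, with its lens at top-camera pixel (223,197) and its eye at (258,215). The cabinet is at the right, with the hook at about scene pixel (157,122). Next I measure the cabinet, hook and magnifier.

Run:
```python
from h import *
S=dict(np.load("scene0.npz"));T=dict(np.load("top0.npz"))
for c in (S,T):
    for k in("vertical_fov","cx","cy"): c[k]=float(c[k])
pt=cloud(T); ps=cloud(S)
m=(abs(pt[...,2]-.38)<.012)&(pt[...,1]<-.2)&(pt[...,0]>.35)&(pt[...,0]<.8)
n,l,st,_=cv2.connectedComponentsWithStats(m.astype(np.uint8)); i=1+np.argmax(st[1:,4]); q=pt[l==i]
print("roof",len(q),q.mean(0),cv2.minAreaRect((q[:,:2]*1000).astype(np.float32)))
# front plane/back panel from scene: vertical-plane points
m=(ps[...,2]>.03)&(ps[...,2]<.37)&(ps[...,1]<-.2)&(ps[...,0]>.3)&(ps[...,0]<1.0)
q=ps[m]
best=None
for a in np.radians(np.arange(-150,-95,.5)):
    d=q[:,:2]@[np.cos(a),np.sin(a)]; h,e=np.histogram(d,bins=np.arange(d.min(),d.max()+.002,.002)); 
    if best is None or (h**2).sum()>best[0]: best=((h**2).sum(),a,h,e)
_,a,h,e=best; print(np.degrees(a)); 
for hh,ee in zip(h,e): 
    if hh>40: print(round(ee,3),hh)
f,cx,cy=K(S)
for c,n in((S,"S"),(T,"T")):
  for box in ([(0.5,.7),(-.06,.15)],):
    m=(pt if n=="T" else ps); k=(m[...,0]>.52)&(m[...,0]<.66)&(m[...,1]>-.06)&(m[...,1]<.16)&(m[...,2]<.04)&(m[...,2]>.004)
    print(n,k.sum(),np.percentile(m[k][:,2],[10,50,90]))
  hs=cv2.cvtColor(c["frame"],cv2.COLOR_RGB2GRAY)
s=S["frame"][95:160,130:195]
t=T["frame"][175:235,200:280]
im=np.hstack([cv2.resize(s,(560,560),interpolation=cv2.INTER_CUBIC)]); cv2.imwrite("pics/hook.png",im[...,::-1])
cv2.imwrite("pics/mag.png",cv2.resize(t,(800,600),interpolation=cv2.INTER_CUBIC)[...,::-1])
```

```text
roof 2860 [ 0.57437265 -0.41297558  0.37917687] ((626.9165649414062, -450.1688232421875), (101.64582824707031, 358.6986999511719), 58.71842956542969)
-121.0
0.004 130
0.006 740
0.008 1957
0.01 2432
0.012 1696
0.014 616
0.016 130
0.09 100
0.092 375
0.094 801
0.096 922
0.098 542
0.1 174
0.552 42
0.556 74
0.558 68
0.56 56
0.562 71
0.564 58
0.566 60
0.568 50
0.57 65
0.572 67
0.574 78
0.576 59
0.578 55
0.58 52
0.582 48
0.584 74
0.586 59
0.588 64
0.59 62
0.592 59
0.594 45
0.596 57
0.598 42
0.6 67
0.602 62
0.604 67
0.606 59
0.608 65
0.61 50
0.612 54
0.614 48
0.616 61
0.62 48
0.622 54
0.624 65
0.626 46
0.628 54
0.63 45
0.632 55
0.634 49
0.636 48
0.638 62
0.64 45
0.642 56
0.644 54
0.646 56
0.648 51
0.65 55
0.652 43
0.654 49
0.656 54
0.658 53
0.66 47
0.662 59
0.664 58
0.666 64
0.668 48
0.67 60
0.672 49
0.674 45
0.676 49
0.678 58
0.68 49
0.682 46
0.684 49
0.686 49
0.688 44
0.69 57
0.692 51
0.694 59
0.696 52
0.698 48
0.7 46
0.702 52
0.704 52
0.706 41
0.708 53
0.71 54
0.712 54
0.714 54
0.716 55
0.718 53
0.72 43
0.726 64
0.728 54
0.73 44
0.732 43
0.734 57
0.736 50
0.738 44
0.74 43
0.742 42
0.744 42
0.746 45
S 478 [0.00495965 0.00771789 0.01207004]
T 669 [0.0046168  0.00854829 0.01609282]
```

View pics/hook.png

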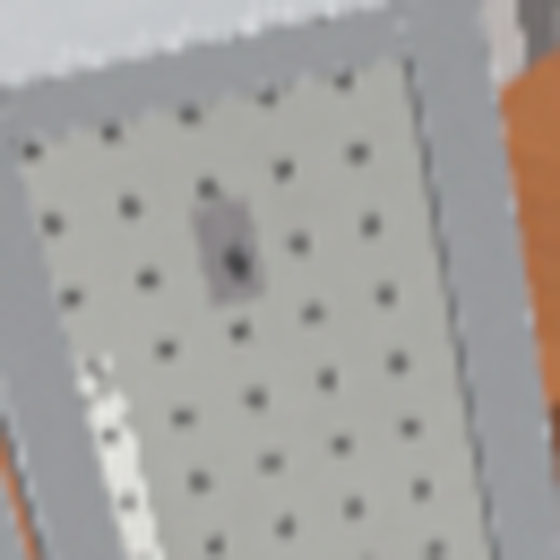

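View pics/mag.png

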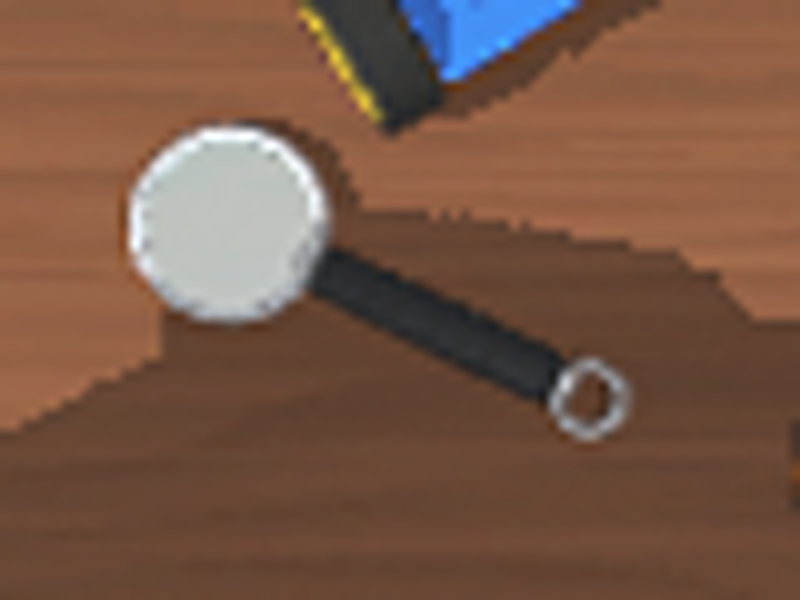

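The hook's backplate is centred at crop (229,250), and the rod is seen nearly end-on at (237,262). In the magnifier crop, the lens centre is (229,224) and the eye centre (590,398).

Run:
```python
from h import *
S=dict(np.load("scene0.npz"));T=dict(np.load("top0.npz"))
for c in (S,T):
    for k in("vertical_fov","cx","cy"): c[k]=float(c[k])
pt=cloud(T); ps=cloud(S)
a=np.radians(-121); ca=np.array([np.cos(a),np.sin(a)])
m=(ps[...,2]>.03)&(ps[...,2]<.37)&(ps[...,1]<-.2)&(ps[...,0]>.3)&(ps[...,0]<1.0)
d=ps[...,:2]@ca
res=[]
for lo,hi in((.001,.02),(.086,.104)):
    k=m&(d>lo)&(d<hi); 
    q=ps[k]
    A=np.c_[q[:,:2]]; mu=A.mean(0); U,s,V=np.linalg.svd(A-mu,full_matrices=False); n=V[1]; n=n*np.sign(n@ca); print("plane",len(q),np.degrees(np.arctan2(n[1],n[0])),mu@n); res.append((n,mu))
n=res[0][0]; a=np.arctan2(n[1],n[0]); ca=np.array([np.cos(a),np.sin(a)]); cyv=np.array([-ca[1],ca[0]])
k=(abs(pt[...,2]-.38)<.012); q=pt[k]; dd=q[:,:2]@ca; ll=q[:,:2]@cyv
for lo,hi in((.03,.06),(.06,.09)):
    s=(dd>lo)&(dd<hi)&(ll>.4)&(ll<.9); x=ll[s]; print("roof lat",s.sum(),np.percentile(x,[1,99]),np.percentile(x,[1,99]).mean())
dpan=res[1][1]@ca; dfr=res[0][1]@ca; print("ca",ca,"cy",cyv,"dfront",dfr,"dpanel",dpan)
# panel lateral extents in scene; opening edges (front frame inner edges) at z 0.15..0.3
d=ps[...,:2]@ca; l=ps[...,:2]@cyv
for z in(.1,.2,.3):
    s=m&(abs(ps[...,2]-z)<.03)
    fr=np.sort(l[s&(abs(d-dfr)<.006)]); g=np.diff(fr); i=np.argmax(g); print("front z",z,fr[0],fr[-1],"gap",fr[i],fr[i+1],(fr[i]+fr[i+1])/2)
# hook plate
def hit(c,u,v,D):
    o=c["T"][:3,3]; r=w(c,u,v,1.0)-o; t=(D-o[:2]@ca)/(r[:2]@ca); return o+r*t
for nm,(x,y),D in(("plate",(229,250),dpan-.001),("tip",(238,255),dpan-.043)):
    p=hit(S,(x+.5)/8.615-.5+130,(y+.5)/8.615-.5+95,D); print(nm,p,"lat",p[:2]@cyv)
# dark/plate segmentation
g=S["frame"][112:134,148:166].astype(int); print((g.sum(2)//3))
e=plane(T,(590.5)/10-.5+200,398.5/10-.5+175,.0085); L=plane(T,229.5/10-.5+200,224.5/10-.5+175,.01); print("eye",e,"lens",L,np.linalg.norm(e-L),np.degrees(np.arctan2(*(e-L)[[1,0]])))
for t in("magnifier_eye","magnifier_lens","magnifier"):
    eyes_=None
for u,v,z,nm in((400,346,.0085,"eyeS"),(436.5,393.5,.01,"lensS")): print(nm,plane(S,u/1.5625-.2,v/1.5625-.2,z))
```

```text
plane 7737 -120.88333191067542 0.012518796348136484
plane 3004 -120.85244068293142 0.09806661222625873
roof lat 762 [0.59111228 0.78800378] 0.6895580328936984
roof lat 770 [0.59116773 0.78831604] 0.689741887215928
ca [-0.51329161 -0.85821427] cy [ 0.85821427 -0.51329161] dfront 0.012518796348136269 dpanel 0.0976852422250517
front z 0.1 0.5920155656240808 0.9877233198460292 gap 0.6220437494175157 0.7617876454917358 0.6919156974546258
front z 0.2 0.5920464606138562 0.9871347525978633 gap 0.6223956615859493 0.7617254809153909 0.6920605712506701
front z 0.3 0.5917188638618265 0.9874537922304781 gap 0.6215867686612614 0.7618344811156056 0.6917106248884335
plate [ 0.54087276 -0.43615063  0.24379281] lat 0.6880571739664126
tip [ 0.56447772 -0.40132975  0.26656499] lat 0.6904420249754597
[[168 169 169 167 167 167 167 167 168 168 166 165 165 166 166 166 167 167]
 [167 168 169 168 168 167 168 167 167 167 166 166 165 159 150 146 166 168]
 [167 167 168 168 168 167 167 167 167 167 168 167 166 153 112 108 163 167]
 [166 167 167 168 166 152 150 166 169 169 169 168 167 162 123 135 165 167]
 [167 168
[... 847 characters left out ...]
35 132 112 116 137 151 167 169 170 170 169]
 [158 170 170 170 170 167 149 136 136 137 137 138 149 168 169 170 170 168]
 [169 170 170 169 170 168 151 137 141 146 146 152 160 169 169 170 170 167]
 [171 170 169 169 170 168 159 153 159 161 162 169 169 169 168 170 167 152]
 [171 170 170 168 170 170 169 169 170 169 163 170 170 168 168 170 165 129]
 [171 171 170 168 169 170 170 170 161 143 138 167 169 168 167 170 166 148]
 [170 170 169 170 170 169 170 169 153  99 117 161 168 168 168 169 169 168]]
eye [ 0.54451421 -0.02927203  0.0085    ] lens [0.60741916 0.1025812  0.01      ] 0.14609776519879725 -115.50502324541615
eyeS [ 0.54802191 -0.02570962  0.0085    ]
lensS [0.61402372 0.10633202 0.01      ]
```

play_rows:
  deltas:
    - {"x": 20,"y": -42,"z": 0,"wz": -0.12,"grip": 0.6}
    - {"x": 20,"y": -42,"z": 0,"wz": -0.12,"grip": 0.6}
    - {"x": 20,"y": -42,"z": 0,"wz": -0.12,"grip": 0.6}
    - {"x": 20,"y": -42,"z": 0,"wz": -0.12,"grip": 0.6}
    - {"x": 20,"y": -42,"z": 0,"wz": -0.12,"grip": 0.6}
    - {"x": 20,"y": -42,"z": 0,"wz": -0.12,"grip": 0.6}
    - {"x": 20,"y": -42,"z": 0,"wz": -0.12,"grip": 0.6}
    - {"x": 20,"y": -42,"z": 0,"wz": -0.12,"grip": 0.6}
    - {"x": 20,"y": -42,"z": 0,"wz": -0.12,"grip": 0.6}
    - {"x": 20,"y": -42,"z": 0,"wz": -0.12,"grip": 0.6}

```text
schema error: expected keys x, y, z, wx, wy, wz, grip
```

play_rows:
  deltas:
    - {"x": 20,"y": -42,"z": 0,"wx": 0,"wy": 0,"wz": -0.12,"grip": 0.6}
    - {"x": 20,"y": -42,"z": 0,"wx": 0,"wy": 0,"wz": -0.12,"grip": 0.6}
    - {"x": 20,"y": -42,"z": 0,"wx": 0,"wy": 0,"wz": -0.12,"grip": 0.6}
    - {"x": 20,"y": -42,"z": 0,"wx": 0,"wy": 0,"wz": -0.12,"grip": 0.6}
    - {"x": 20,"y": -42,"z": 0,"wx": 0,"wy": 0,"wz": -0.12,"grip": 0.6}
    - {"x": 20,"y": -42,"z": 0,"wx": 0,"wy": 0,"wz": -0.12,"grip": 0.6}
    - {"x": 20,"y": -42,"z": 0,"wx": 0,"wy": 0,"wz": -0.12,"grip": 0.6}
    - {"x": 20,"y": -42,"z": 0,"wx": 0,"wy": 0,"wz": -0.12,"grip": 0.6}
    - {"x": 20,"y": -42,"z": 0,"wx": 0,"wy": 0,"wz": -0.12,"grip": 0.6}
    - {"x": 20,"y": -42,"z": 0,"wx": 0,"wy": 0,"wz": -0.12,"grip": 0.6}

```text
time_s: 2.0
tool_pos: [0.4946, 0.1858, 0.2317]
orientation: [-0.0, 0.736, 0.676, 0.0]
ft_force: [-0.3, 1.1, -0.0]
grip_width: 0.0514
grip_force: 0.0
```

play_rows:
  deltas:
    - {"x": 15.7,"y": -31.6,"z": -10,"wx": 0,"wy": 0,"wz": -0.072,"grip": 0.6}
    - {"x": 15.7,"y": -31.6,"z": -10,"wx": 0,"wy": 0,"wz": -0.072,"grip": 0.6}
    - {"x": 15.7,"y": -31.6,"z": -10,"wx": 0,"wy": 0,"wz": -0.072,"grip": 0.6}
    - {"x": 15.7,"y": -31.6,"z": -10,"wx": 0,"wy": 0,"wz": -0.072,"grip": 0.6}
    - {"x": 15.7,"y": -31.6,"z": -10,"wx": 0,"wy": 0,"wz": -0.072,"grip": 0.6}
    - {"x": 0,"y": 0,"z": -40,"wx": 0,"wy": 0,"wz": 0,"grip": 0.6}
    - {"x": 0,"y": 0,"z": -40,"wx": 0,"wy": 0,"wz": 0,"grip": 0.6}
    - {"x": 0,"y": 0,"z": -30,"wx": 0,"wy": 0,"wz": 0,"grip": 0.6}
    - {"x": 0,"y": 0,"z": -20,"wx": 0,"wy": 0,"wz": 0,"grip": 0.6}
    - {"x": 0,"y": 0,"z": -10,"wx": 0,"wy": 0,"wz": 0,"grip": 0.6}

```text
time_s: 3.0
tool_pos: [0.5718, 0.0294, 0.0396]
orientation: [-0.0, 0.844, 0.536, -0.001]
ft_force: [0.4, 0.3, 0.7]
grip_width: 0.0513
grip_force: 0.0
```

play_rows:
  deltas:
    - {"x": 0,"y": 0,"z": -15,"wx": 0,"wy": 0,"wz": 0,"grip": 0.6}
    - {"x": 0,"y": 0,"z": -12,"wx": 0,"wy": 0,"wz": 0,"grip": 0.6}
    - {"x": 0,"y": 0,"z": -8,"wx": 0,"wy": 0,"wz": 0,"grip": 0.6}
    - {"x": 0,"y": 0,"z": -2.5,"wx": 0,"wy": 0,"wz": 0,"grip": 0.6}
    - {"x": 0,"y": 0,"z": 0,"wx": 0,"wy": 0,"wz": 0,"grip": 0.1}
    - {"x": 0,"y": 0,"z": 0,"wx": 0,"wy": 0,"wz": 0,"grip": 0.1}
    - {"x": 0,"y": 0,"z": 0,"wx": 0,"wy": 0,"wz": 0,"grip": 0.1}
    - {"x": 0,"y": 0,"z": 0,"wx": 0,"wy": 0,"wz": 0,"grip": 0.1}
    - {"x": 0,"y": 0,"z": 0,"wx": 0,"wy": 0,"wz": 0,"grip": 0.1}
    - {"x": 0,"y": 0,"z": 0,"wx": 0,"wy": 0,"wz": 0,"grip": 0.1}
  force: 60

```text
time_s: 4.0
tool_pos: [0.573, 0.0295, 0.0046]
orientation: [0.0, 0.844, 0.536, 0.001]
ft_force: [-2.1, -1.0, 5.7]
grip_width: 0.018
grip_force: 59.2
```

play_rows:
  deltas:
    - {"x": 0,"y": 0,"z": 10,"wx": 0,"wy": 0,"wz": 0,"grip": 0.1}
    - {"x": 0,"y": 0,"z": 25,"wx": 0,"wy": 0,"wz": 0,"grip": 0.1}
    - {"x": 0,"y": 0,"z": 35,"wx": 0,"wy": 0,"wz": 0,"grip": 0.1}
    - {"x": 0,"y": 0,"z": 40,"wx": 0,"wy": 0,"wz": 0,"grip": 0.1}
    - {"x": 0,"y": 0,"z": 40,"wx": 0,"wy": 0,"wz": 0,"grip": 0.1}
    - {"x": 0,"y": 0,"z": 40,"wx": 0,"wy": 0,"wz": 0,"grip": 0.1}
    - {"x": 0,"y": 0,"z": 35,"wx": 0,"wy": 0,"wz": 0,"grip": 0.1}
    - {"x": 0,"y": 0,"z": 25,"wx": 0,"wy": 0,"wz": 0,"grip": 0.1}
    - {"x": 0,"y": 0,"z": 0,"wx": 0,"wy": 0,"wz": -0.047,"grip": 0.1}
    - {"x": 0,"y": 0,"z": 0,"wx": 0,"wy": 0,"wz": -0.047,"grip": 0.1}

```text
time_s: 5.0
tool_pos: [0.5727, 0.0294, 0.2555]
orientation: [-0.0, 0.869, 0.495, 0.001]
ft_force: [-0.5, -0.2, -2.0]
grip_width: 0.0177
grip_force: 58.9
```

Run:
```python
from h import *
s=arm.state(); print(s["joints"].round(2),s["grip_width"],s["tool_pos"],s["ft_force"])
```

```text
[-0.7   0.27  0.65  1.84 -0.19  1.09 -0.51] 0.017743420999630118 [0.572664   0.02943781 0.2555444 ] [-0.51449525 -0.20587869 -1.98486835]
```

play_rows:
  deltas:
    - {"x": 0,"y": 0,"z": 2,"wx": -0.09,"wy": 0.0538,"wz": 0,"grip": 0.1}
    - {"x": 2,"y": 0,"z": 2,"wx": -0.09,"wy": 0.0538,"wz": 0,"grip": 0.1}
    - {"x": 2,"y": -5,"z": 2,"wx": -0.09,"wy": 0.0538,"wz": 0,"grip": 0.1}
    - {"x": 2,"y": -5,"z": 2,"wx": -0.09,"wy": 0.0538,"wz": 0,"grip": 0.1}
    - {"x": 3,"y": -5,"z": 2,"wx": -0.09,"wy": 0.0538,"wz": 0,"grip": 0.1}
    - {"x": 3,"y": -5,"z": 0,"wx": -0.09,"wy": 0.0538,"wz": 0,"grip": 0.1}
    - {"x": 3,"y": -5,"z": 0,"wx": -0.09,"wy": 0.0538,"wz": 0,"grip": 0.1}
    - {"x": 5,"y": -5,"z": 0,"wx": -0.09,"wy": 0.0538,"wz": 0,"grip": 0.1}
    - {"x": 5,"y": -5,"z": 0,"wx": -0.09,"wy": 0.0538,"wz": 0,"grip": 0.1}
    - {"x": 5,"y": -5,"z": 0,"wx": -0.09,"wy": 0.0538,"wz": 0,"grip": 0.1}

```text
time_s: 6.0
tool_pos: [0.603, -0.0099, 0.2648]
orientation: [0.247, 0.751, 0.428, -0.437]
ft_force: [-0.2, 0.4, -1.3]
grip_width: 0.0183
grip_force: 59.0
```

```bash
cat >> h.py <<'E'
from scipy.spatial.transform import Rotation as R
a=np.radians(-120.88); ca=np.array([np.cos(a),np.sin(a),0]); cyv=np.array([-ca[1],ca[0],0])
def st():
    s=arm.state(); q=s["orientation"]; r=R.from_quat(q[[1,2,3,0]])
    # target: tool z=ca; tool x,y: tool y horizontal
    z=ca; ys=r.as_matrix()[:,1]; y=cyv*np.sign(ys@cyv); tgt=R.from_matrix(np.c_[np.cross(y,z),y,z])
    p=s["tool_pos"]; print("t",s["time_s"],"j",s["joints"].round(2),"pos",p.round(4),"d",(p@ca).round(4),"lat",(p@cyv).round(4),"rotvec to go",(tgt*r.inv()).as_rotvec().round(4),"grip",s["grip_width"],s["grip_force"],"F",s["ft_force"].round(1))
E
python3 -c "
from h import *
st()"
```

```text
t 6.0 j [-0.81  0.86  0.73  1.43  0.27  1.71 -0.67] pos [ 0.603  -0.0099  0.2648] d -0.301 lat 0.5226 rotvec to go [-0.4472  0.2634 -0.0022] grip 0.018292300999320454 58.99313986301422 F [-0.2  0.4 -1.3]
```

play_rows:
  deltas:
    - {"x": 3,"y": -10,"z": 0,"wx": -0.0745,"wy": 0.0439,"wz": 0,"grip": 0.1}
    - {"x": 3,"y": -10,"z": 0,"wx": -0.0745,"wy": 0.0439,"wz": 0,"grip": 0.1}
    - {"x": 3,"y": -10,"z": 0,"wx": -0.0745,"wy": 0.0439,"wz": 0,"grip": 0.1}
    - {"x": 3,"y": -10,"z": 0,"wx": -0.0745,"wy": 0.0439,"wz": 0,"grip": 0.1}
    - {"x": 3,"y": -10,"z": 0,"wx": -0.0745,"wy": 0.0439,"wz": 0,"grip": 0.1}
    - {"x": 3,"y": -10,"z": 0,"wx": -0.0745,"wy": 0.0439,"wz": 0,"grip": 0.1}
    - {"x": 3,"y": -15,"z": 0,"wx": 0,"wy": 0,"wz": 0,"grip": 0.1}
    - {"x": 3,"y": -20,"z": 0,"wx": 0,"wy": 0,"wz": 0,"grip": 0.1}
    - {"x": 3,"y": -20,"z": 0,"wx": 0,"wy": 0,"wz": 0,"grip": 0.1}
    - {"x": 0,"y": -10,"z": 0,"wx": 0,"wy": 0,"wz": 0,"grip": 0.1}

```text
time_s: 7.0
tool_pos: [0.6293, -0.1387, 0.2654]
orientation: [0.348, 0.617, 0.349, -0.614]
ft_force: [-0.1, -0.5, -0.6]
grip_width: 0.0181
grip_force: 59.1
```

```bash
python3 -c "
from h import *
st()"
```

```text
t 7.0 j [-0.7   1.14  0.79  1.4   0.55  1.76 -0.6 ] pos [ 0.6293 -0.1387  0.2654] d -0.2039 lat 0.6113 rotvec to go [-0.0045  0.0035  0.0018] grip 0.01812291091122436 59.07245635986328 F [-0.1 -0.5 -0.6]
```

play_rows:
  deltas:
    - {"x": 0,"y": -10,"z": -5,"wx": 0,"wy": 0,"wz": 0,"grip": 0.1}
    - {"x": 0,"y": -20,"z": -5,"wx": 0,"wy": 0,"wz": 0,"grip": 0.1}
    - {"x": 0,"y": -25,"z": -10,"wx": 0,"wy": 0,"wz": 0,"grip": 0.1}
    - {"x": 0,"y": -25,"z": -10,"wx": 0,"wy": 0,"wz": 0,"grip": 0.1}
    - {"x": 2,"y": -25,"z": -10,"wx": 0,"wy": 0,"wz": 0,"grip": 0.1}
    - {"x": 0,"y": -20,"z": -10,"wx": 0,"wy": 0,"wz": 0,"grip": 0.1}
    - {"x": 0,"y": -15,"z": -8,"wx": -0.0045,"wy": 0.0035,"wz": 0.0018,"grip": 0.1}
    - {"x": 0,"y": -5,"z": -2,"wx": 0,"wy": 0,"wz": 0,"grip": 0.1}
    - {"x": 0,"y": 0,"z": 0,"wx": 0,"wy": 0,"wz": 0,"grip": 0.1}
    - {"x": 0,"y": 0,"z": 0,"wx": 0,"wy": 0,"wz": 0,"grip": 0.1}

```text
time_s: 8.0
tool_pos: [0.6321, -0.2796, 0.2039]
orientation: [-0.35, -0.614, -0.35, 0.615]
ft_force: [0.5, 1.0, -1.3]
grip_width: 0.0181
grip_force: 59.1
```

Run:
```python
from h import *
st()
c=eyes.capture("scene"); np.savez("scene1.npz",**c)
for t in("magnifier_eye","hook_tip","hook"): print(t,[(round(r["p"],2),np.round(r["pixel"],1)) for r in spot_point("scene",t)[:3]])
p=arm.state()["tool_pos"]+[0,0,.062]-ca*.0024
f,cx,cy=K(c); q=np.linalg.inv(c["T"])@np.r_[p,1]; print("predicted eye px",cx+f*q[0]/-q[2],cy-f*q[1]/-q[2])
a=c["frame"][70:200,120:293]; cv2.imwrite("pics/s1.png",cv2.resize(a,(798,600),interpolation=cv2.INTER_CUBIC)[...,::-1])
```

```text
t 8.0 j [-0.54  1.22  0.79  1.42  0.59  1.57 -0.64] pos [ 0.6321 -0.2796  0.2039] d -0.0845 lat 0.686 rotvec to go [ 0.0004 -0.0027 -0.0039] grip 0.018055172058490474 59.06328856945038 F [ 0.5  1.  -1.3]
magnifier_eye [(0.94, array([278. , 321.4])), (0.6, array([315. , 216.4])), (0.58, array([171.5, 145.9]))]
hook_tip [(0.64, array([157.4, 126.4]))]
hook [(0.47, array([156.1, 121.8])), (0.4, array([373.7, 302.6])), (0.21, array([172.5, 145.6]))]
predicted eye px 170.1787595850874 147.1789422171846
```

View pics/s1.png

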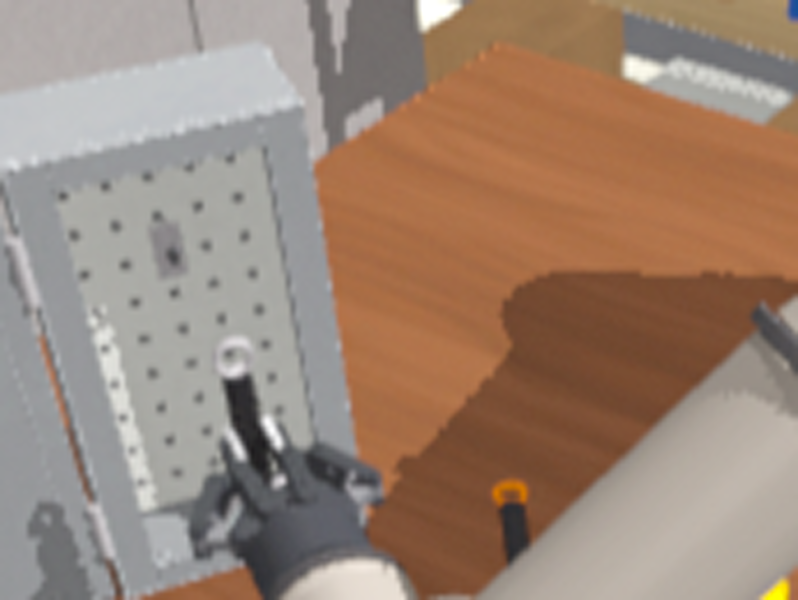

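The eye shows at crop (234,357), i.e. pixel (170.3,147.0). Kinematics predicts (170.2,147.2), so the grasp is true. The hook is at crop (172,255), and next I move in to just before its tip.

play_rows:
  deltas:
    - {"x": -4,"y": -8,"z": 1,"wx": 0,"wy": 0,"wz": 0,"grip": 0.1}
    - {"x": -9,"y": -15,"z": 1,"wx": 0,"wy": 0,"wz": 0,"grip": 0.1}
    - {"x": -10,"y": -17,"z": 0,"wx": 0,"wy": 0,"wz": 0,"grip": 0.1}
    - {"x": -10,"y": -17,"z": 0,"wx": 0,"wy": 0,"wz": 0,"grip": 0.1}
    - {"x": -10,"y": -17,"z": 0,"wx": 0,"wy": 0,"wz": 0,"grip": 0.1}
    - {"x": -9,"y": -16,"z": 0,"wx": 0,"wy": 0,"wz": 0,"grip": 0.1}
    - {"x": -7,"y": -13,"z": 0,"wx": 0,"wy": -0.002,"wz": -0.004,"grip": 0.1}
    - {"x": -5,"y": -9,"z": 0,"wx": 0,"wy": 0,"wz": 0,"grip": 0.1}
    - {"x": -2,"y": -3,"z": 0,"wx": 0,"wy": 0,"wz": 0,"grip": 0.1}
    - {"x": 0,"y": 0,"z": 0,"wx": 0,"wy": 0,"wz": 0,"grip": 0.1}

```text
time_s: 9.2
tool_pos: [0.5655, -0.3957, 0.2058]
orientation: [-0.348, -0.615, -0.348, 0.616]
ft_force: [-0.7, 0.3, -1.2]
grip_width: 0.0183
grip_force: 59.1
```

Run:
```python
from h import *
st()
c=eyes.capture("scene"); np.savez("scene2.npz",**c)
f,cx,cy=K(c)
def px(p): q=np.linalg.inv(c["T"])@np.r_[p,1]; return np.round([cx+f*q[0]/-q[2],cy-f*q[1]/-q[2]],2)
tp=arm.state()["tool_pos"]
print("pred eye",px(tp+[0,0,.062]-ca*.0024),"bend/tip",px(ca*(.0977-.018)+cyv*.6885+[0,0,.243]),px(ca*(.0977-.043)+cyv*.6885+[0,0,.268]))
for t in("magnifier_eye","hook_tip"): print(t,[(round(r["p"],2),np.round(r["pixel"],1)) for r in spot_point("scene",t)[:4]])
a=c["frame"][85:163,115:219]; cv2.imwrite("pics/s2.png",cv2.resize(a,(800,600),interpolation=cv2.INTER_CUBIC)[...,::-1])
```

```text
t 9.2 j [-0.45  1.19  0.83  1.59  0.66  1.36 -0.7 ] pos [ 0.5655 -0.3957  0.2058] d 0.0494 lat 0.6884 rotvec to go [ 0.0007 -0.0011  0.0015] grip 0.01825403210187363 59.094775915145874 F [-0.7  0.3 -1.2]
pred eye [158.33 125.03] bend/tip [157.29 126.32] [157.68 123.64]
magnifier_eye [(0.97, array([317.7, 216.9])), (0.73, array([277., 321.])), (0.47, array([159.7, 125.3]))]
hook_tip [(0.59, array([160.2, 124.1]))]
```

View pics/s2.png

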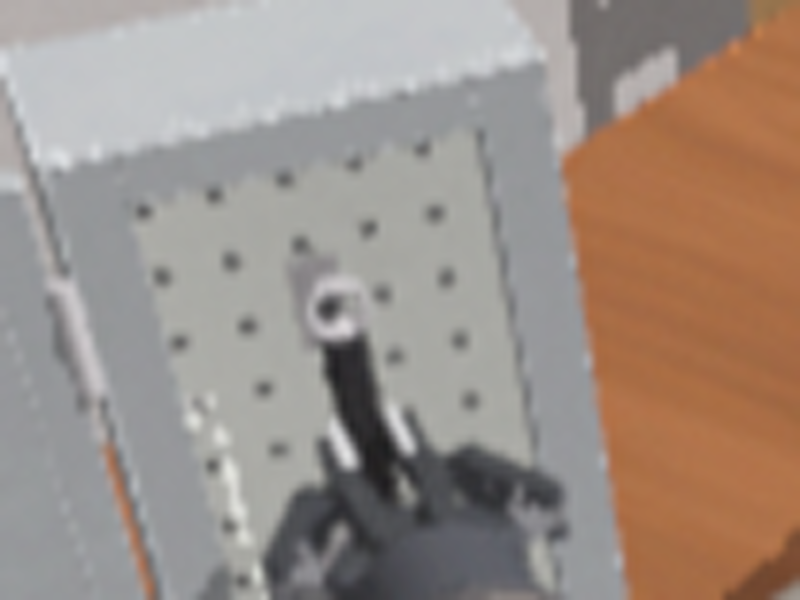

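The eye ring is centred at crop (336,308) with the hook's dark rod at (330,308) inside it, so they are aligned. Now I thread the eye over the ball and follow the slope.

play_rows:
  deltas:
    - {"x": -1.6,"y": -3.7,"z": 0,"wx": 0,"wy": 0,"wz": 0,"grip": 0.1}
    - {"x": -2.1,"y": -3.4,"z": 0,"wx": 0,"wy": 0,"wz": 0,"grip": 0.1}
    - {"x": -1,"y": -1.7,"z": -2,"wx": 0,"wy": 0,"wz": 0,"grip": 0.1}
    - {"x": -1,"y": -1.7,"z": -2,"wx": 0,"wy": 0,"wz": 0,"grip": 0.1}
    - {"x": -1,"y": -1.7,"z": -2,"wx": 0,"wy": 0,"wz": 0,"grip": 0.1}
    - {"x": -1,"y": -1.7,"z": -2,"wx": 0,"wy": 0,"wz": 0,"grip": 0.1}
    - {"x": -1,"y": -1.7,"z": -2,"wx": 0,"wy": 0,"wz": 0,"grip": 0.1}
    - {"x": -1,"y": -1.7,"z": -2,"wx": 0,"wy": 0,"wz": 0,"grip": 0.1}
    - {"x": 0,"y": 0,"z": 0,"wx": 0,"wy": 0,"wz": 0,"grip": 0.1}
    - {"x": 0,"y": 0,"z": 0,"wx": 0,"wy": 0,"wz": 0,"grip": 0.1}

```text
time_s: 10.35
tool_pos: [0.5559, -0.4128, 0.1938]
orientation: [-0.348, -0.615, -0.348, 0.616]
ft_force: [1.1, -0.3, -1.7]
grip_width: 0.0179
grip_force: 59.1
```

```bash
python3 -c "
from h import *
st()"
```

```text
t 10.35 j [-0.43  1.2   0.83  1.6   0.67  1.33 -0.72] pos [ 0.5559 -0.4128  0.1938] d 0.069 lat 0.6889 rotvec to go [ 0.0008 -0.0012  0.0013] grip 0.0179351960945579 59.09441828727722 F [ 1.1 -0.3 -1.7]
```

play_rows:
  deltas:
    - {"x": -1,"y": -1.7,"z": -2,"wx": 0,"wy": 0,"wz": 0,"grip": 0.1}
    - {"x": -1,"y": -1.7,"z": -2,"wx": 0,"wy": 0,"wz": 0,"grip": 0.1}
    - {"x": -1,"y": -1.7,"z": -2,"wx": 0,"wy": 0,"wz": 0,"grip": 0.1}
    - {"x": -1,"y": -1.7,"z": -2,"wx": 0,"wy": 0,"wz": 0,"grip": 0.1}
    - {"x": -1,"y": -1.7,"z": -2,"wx": 0,"wy": 0,"wz": 0,"grip": 0.1}
    - {"x": -1,"y": -1.7,"z": -2,"wx": 0,"wy": 0,"wz": 0,"grip": 0.1}
    - {"x": -1,"y": -1.7,"z": -1.5,"wx": 0,"wy": 0,"wz": 0,"grip": 0.1}
    - {"x": -1,"y": -1.7,"z": -1,"wx": 0,"wy": 0,"wz": 0,"grip": 0.1}
    - {"x": 0,"y": 0,"z": 0,"wx": 0,"wy": 0,"wz": 0,"grip": 0.1}
    - {"x": 0,"y": 0,"z": 0,"wx": 0,"wy": 0,"wz": 0,"grip": 0.1}

```text
time_s: 11.35
tool_pos: [0.5479, -0.4264, 0.1794]
orientation: [-0.348, -0.615, -0.348, 0.616]
ft_force: [0.8, -0.5, -0.3]
grip_width: 0.0179
grip_force: 59.1
```

Run:
```python
from h import *
st()
c=eyes.capture("scene")
a=c["frame"][60:210,100:300]; cv2.imwrite("pics/s3.png",cv2.resize(a,(800,600),interpolation=cv2.INTER_CUBIC)[...,::-1])
```

```text
t 11.35 j [-0.42  1.22  0.83  1.61  0.67  1.3  -0.74] pos [ 0.5479 -0.4264  0.1794] d 0.0847 lat 0.6891 rotvec to go [ 0.0007 -0.0012  0.0012] grip 0.017898314093286426 59.09437894821167 F [ 0.8 -0.5 -0.3]
```

View pics/s3.png

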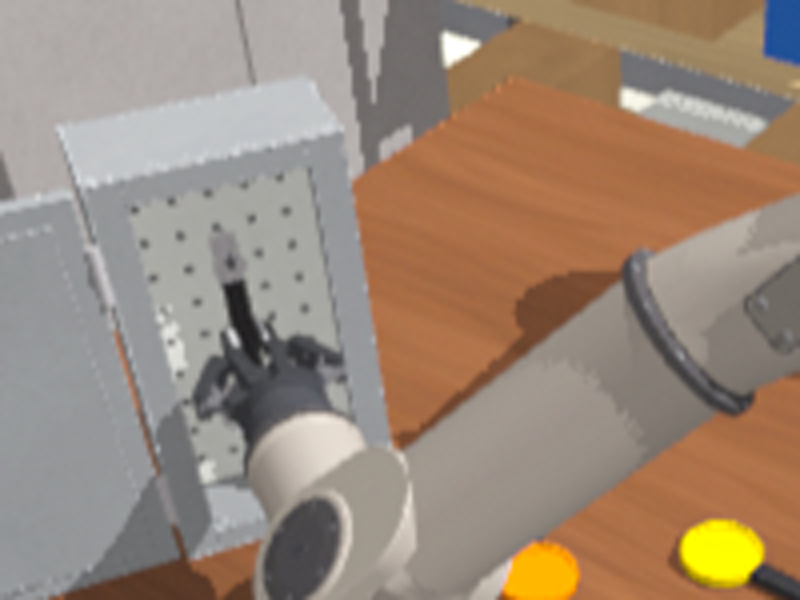

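The eye is around the hook's base, at crop (230,262), with the gripper clear of the frame. Next I move in and lower onto the level part.

play_rows:
  deltas:
    - {"x": -1,"y": -1.7,"z": 0,"wx": 0,"wy": 0,"wz": 0,"grip": 0.1}
    - {"x": -1,"y": -1.7,"z": -1,"wx": 0,"wy": 0,"wz": 0,"grip": 0.1}
    - {"x": -0.9,"y": -1.5,"z": -1,"wx": 0,"wy": 0,"wz": 0,"grip": 0.1}
    - {"x": 0,"y": 0,"z": -1,"wx": 0,"wy": 0,"wz": 0,"grip": 0.1}
    - {"x": 0,"y": 0,"z": -1,"wx": 0,"wy": 0,"wz": 0,"grip": 0.1}
    - {"x": 0,"y": 0,"z": -0.5,"wx": 0,"wy": 0,"wz": 0,"grip": 0.1}
    - {"x": 0,"y": 0,"z": 0,"wx": 0,"wy": 0,"wz": 0,"grip": 0.1}
    - {"x": 0,"y": 0,"z": 0,"wx": 0,"wy": 0,"wz": 0,"grip": 0.1}
    - {"x": 0,"y": 0,"z": 0,"wx": 0,"wy": 0,"wz": 0,"grip": 0.1}
    - {"x": 0,"y": 0,"z": 0,"wx": 0,"wy": 0,"wz": 0,"grip": 0.1}

```text
time_s: 12.4
tool_pos: [0.545, -0.4312, 0.1748]
orientation: [-0.349, -0.615, -0.348, 0.616]
ft_force: [0.2, -0.8, -2.0]
grip_width: 0.018
grip_force: 59.1
```

Run:
```python
from h import *
st()
for i in range(4): eyes.capture("scene"); print(arm.state()["ft_force"].round(2),arm.state()["tool_pos"][2])
```

```text
t 12.4 j [-0.41  1.22  0.83  1.62  0.67  1.29 -0.75] pos [ 0.545  -0.4312  0.1748] d 0.0904 lat 0.6891 rotvec to go [ 0.0007 -0.0011  0.0012] grip 0.01803153552355328 59.094310998916626 F [ 0.2 -0.8 -2. ]
[ 0.43 -0.09 -1.59] 0.17484655424634624
[-0.07 -0.53 -1.35] 0.1748186171906846
[-0.26 -1.28 -1.72] 0.17482103784278047
[-0.26  0.32 -2.15] 0.17481629391171125
```

play_rows:
  deltas:
    - {"x": 0,"y": 0,"z": -0.5,"wx": 0,"wy": 0,"wz": 0,"grip": 0.1}
    - {"x": 0,"y": 0,"z": 0,"wx": 0,"wy": 0,"wz": 0,"grip": 0.1}
    - {"x": 0,"y": 0,"z": -0.5,"wx": 0,"wy": 0,"wz": 0,"grip": 0.1}
    - {"x": 0,"y": 0,"z": 0,"wx": 0,"wy": 0,"wz": 0,"grip": 0.1}
    - {"x": 0,"y": 0,"z": -0.5,"wx": 0,"wy": 0,"wz": 0,"grip": 0.1}
    - {"x": 0,"y": 0,"z": 0,"wx": 0,"wy": 0,"wz": 0,"grip": 0.1}
    - {"x": 0,"y": 0,"z": 0,"wx": 0,"wy": 0,"wz": 0,"grip": 0.1}
    - {"x": 0,"y": 0,"z": 0,"wx": 0,"wy": 0,"wz": 0,"grip": 0.1}
    - {"x": 0,"y": 0,"z": 0,"wx": 0,"wy": 0,"wz": 0,"grip": 0.1}
    - {"x": 0,"y": 0,"z": 0,"wx": 0,"wy": 0,"wz": 0,"grip": 0.1}

```text
time_s: 13.6
tool_pos: [0.545, -0.4313, 0.1733]
orientation: [-0.348, -0.615, -0.348, 0.616]
ft_force: [0.2, 0.4, -1.4]
grip_width: 0.0182
grip_force: 59.1
```

Run:
```python
from h import *
st()
for i in range(4): eyes.capture("scene"); print(arm.state()["ft_force"].round(2),arm.state()["tool_pos"][2])
```

```text
t 13.6 j [-0.41  1.23  0.82  1.62  0.67  1.29 -0.75] pos [ 0.545  -0.4313  0.1733] d 0.0904 lat 0.6891 rotvec to go [ 0.0007 -0.0011  0.0012] grip 0.01821285088208554 59.09454166889191 F [ 0.2  0.4 -1.4]
[ 0.04 -0.51 -1.69] 0.17330785971872562
[-1.09  0.24 -1.93] 0.1732991187224043
[ 0.25  0.46 -2.27] 0.17329598047017689
[ 0.45 -0.03 -0.81] 0.1733119370492244
```

play_rows:
  deltas:
    - {"x": 0,"y": 0,"z": -0.5,"wx": 0,"wy": 0,"wz": 0,"grip": 0.1}
    - {"x": 0,"y": 0,"z": 0,"wx": 0,"wy": 0,"wz": 0,"grip": 0.1}
    - {"x": 0,"y": 0,"z": -0.5,"wx": 0,"wy": 0,"wz": 0,"grip": 0.1}
    - {"x": 0,"y": 0,"z": 0,"wx": 0,"wy": 0,"wz": 0,"grip": 0.1}
    - {"x": 0,"y": 0,"z": -0.5,"wx": 0,"wy": 0,"wz": 0,"grip": 0.1}
    - {"x": 0,"y": 0,"z": 0,"wx": 0,"wy": 0,"wz": 0,"grip": 0.1}
    - {"x": 0,"y": 0,"z": -0.5,"wx": 0,"wy": 0,"wz": 0,"grip": 0.1}
    - {"x": 0,"y": 0,"z": 0,"wx": 0,"wy": 0,"wz": 0,"grip": 0.1}
    - {"x": 0,"y": 0,"z": 0,"wx": 0,"wy": 0,"wz": 0,"grip": 0.1}
    - {"x": 0,"y": 0,"z": 0,"wx": 0,"wy": 0,"wz": 0,"grip": 0.1}

```text
time_s: 14.8
tool_pos: [0.545, -0.4315, 0.1722]
orientation: [-0.349, -0.615, -0.348, 0.616]
ft_force: [-0.4, -0.0, 7.7]
grip_width: 0.0178
grip_force: 59.1
```

Run:
```python
from h import *
st()
for i in range(4): c=eyes.capture("scene"); print(arm.state()["ft_force"].round(2),arm.state()["tool_pos"][2])
a=c["frame"][100:160,130:210]; cv2.imwrite("pics/s4.png",cv2.resize(a,(800,600),interpolation=cv2.INTER_CUBIC)[...,::-1])
```

```text
t 14.8 j [-0.41  1.23  0.82  1.62  0.67  1.29 -0.75] pos [ 0.545  -0.4315  0.1722] d 0.0906 lat 0.6892 rotvec to go [ 0.0022 -0.0012  0.0016] grip 0.017832297545570586 59.09770488739014 F [-0.4 -0.   7.7]
[0.61 0.16 6.74] 0.17222834672541892
[-0.23 -0.95  8.01] 0.17224193490072073
[-0.57 -0.04  6.73] 0.17223036943337067
[0.47 0.58 6.44] 0.1722269234365039
```

play_rows:
  deltas:
    - {"x": 0,"y": 0,"z": 0.5,"wx": 0,"wy": 0,"wz": 0,"grip": 0.1}
    - {"x": 0,"y": 0,"z": 0.4,"wx": 0,"wy": 0,"wz": 0,"grip": 0.1}
    - {"x": 0,"y": 0,"z": 0,"wx": 0,"wy": 0,"wz": 0,"grip": 0.1}
    - {"x": 0,"y": 0,"z": 0,"wx": 0,"wy": 0,"wz": 0,"grip": 0.22}
    - {"x": 0,"y": 0,"z": 0,"wx": 0,"wy": 0,"wz": 0,"grip": 0.24}
    - {"x": 0,"y": 0,"z": 0,"wx": 0,"wy": 0,"wz": 0,"grip": 0.26}
    - {"x": 0,"y": 0,"z": 0,"wx": 0,"wy": 0,"wz": 0,"grip": 0.3}
    - {"x": 0,"y": 0,"z": 0,"wx": 0,"wy": 0,"wz": 0,"grip": 0.35}
    - {"x": 0,"y": 0,"z": 0,"wx": 0,"wy": 0,"wz": 0,"grip": 0.4}
    - {"x": 0,"y": 0,"z": 0,"wx": 0,"wy": 0,"wz": 0,"grip": 0.45}
  force: 30

```text
time_s: 16.0
tool_pos: [0.545, -0.4313, 0.1721]
orientation: [-0.348, -0.615, -0.348, 0.616]
ft_force: [-0.1, -0.2, 0.6]
grip_width: 0.0384
grip_force: 0.0
```

Run:
```python
from h import *
st()
c=eyes.capture("scene")
a=c["frame"][95:185,120:240]; cv2.imwrite("pics/s5.png",cv2.resize(a,(800,600),interpolation=cv2.INTER_CUBIC)[...,::-1])
```

```text
t 16.0 j [-0.41  1.23  0.82  1.62  0.67  1.29 -0.75] pos [ 0.545  -0.4313  0.1721] d 0.0904 lat 0.6891 rotvec to go [ 0.0006 -0.0011  0.0012] grip 0.038350335690664115 0.0 F [-0.1 -0.2  0.6]
```

View pics/s5.png

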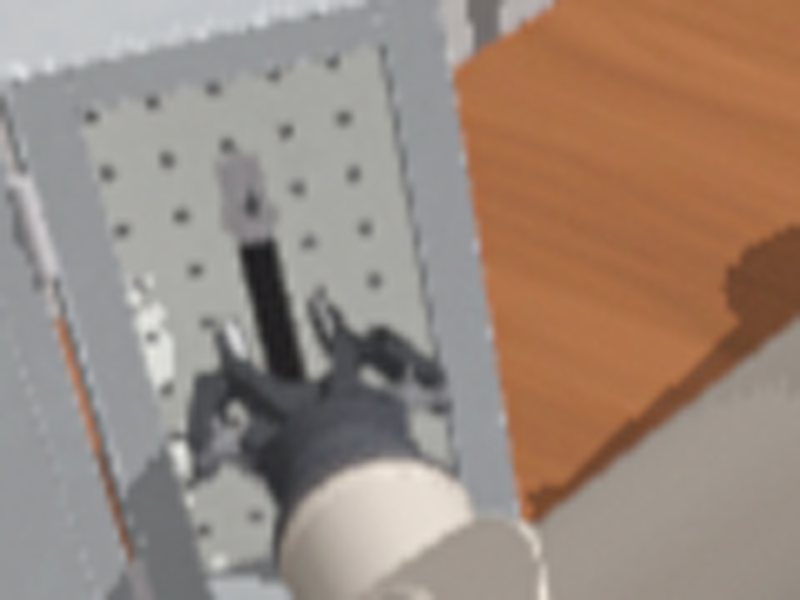

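The magnifier hangs from the hook, with its handle at crop (270,310) clear between the open fingers at (230,340) and (325,320). I now back straight out.

play_rows:
  deltas:
    - {"x": 1,"y": 1.7,"z": 0,"wx": 0,"wy": 0,"wz": 0,"grip": 0.45}
    - {"x": 2,"y": 3.4,"z": 0,"wx": 0,"wy": 0,"wz": 0,"grip": 0.45}
    - {"x": 4,"y": 6.7,"z": 0,"wx": 0,"wy": 0,"wz": 0,"grip": 0.45}
    - {"x": 6,"y": 10,"z": 0,"wx": 0,"wy": 0,"wz": 0,"grip": 0.45}
    - {"x": 9,"y": 15,"z": 0,"wx": 0,"wy": 0,"wz": 0,"grip": 0.45}
    - {"x": 10,"y": 16.7,"z": 0,"wx": 0,"wy": 0,"wz": 0,"grip": 0.45}
    - {"x": 10,"y": 16.7,"z": 0,"wx": 0,"wy": 0,"wz": 0,"grip": 0.45}
    - {"x": 10,"y": 16.7,"z": 0,"wx": 0,"wy": 0,"wz": 0,"grip": 0.45}
    - {"x": 10,"y": 16.7,"z": 0,"wx": 0,"wy": 0,"wz": 0,"grip": 0.45}
    - {"x": 10,"y": 16.7,"z": 0,"wx": 0,"wy": 0,"wz": 0,"grip": 0.45}

```text
time_s: 17.05
tool_pos: [0.6183, -0.3087, 0.172]
orientation: [-0.349, -0.615, -0.349, 0.615]
ft_force: [1.2, -1.1, -0.4]
grip_width: 0.0385
grip_force: 0.0
```

play_rows:
  deltas:
    - {"x": 8,"y": 15,"z": 8,"wx": 0,"wy": 0,"wz": 0,"grip": 0.45}
    - {"x": 5,"y": 15,"z": 10,"wx": 0,"wy": 0,"wz": 0,"grip": 0.45}
    - {"x": 0,"y": 15,"z": 10,"wx": 0,"wy": 0,"wz": 0,"grip": 0.45}
    - {"x": 0,"y": 10,"z": 5,"wx": 0,"wy": 0,"wz": 0,"grip": 0.45}
    - {"x": 0,"y": 0,"z": 0,"wx": 0,"wy": 0,"wz": 0,"grip": 0.45}
    - {"x": 0,"y": 0,"z": 0,"wx": 0,"wy": 0,"wz": 0,"grip": 0.45}
    - {"x": 0,"y": 0,"z": 0,"wx": 0,"wy": 0,"wz": 0,"grip": 0.45}
    - {"x": 0,"y": 0,"z": 0,"wx": 0,"wy": 0,"wz": 0,"grip": 0.45}
    - {"x": 0,"y": 0,"z": 0,"wx": 0,"wy": 0,"wz": 0,"grip": 0.45}
    - {"x": 0,"y": 0,"z": 0,"wx": 0,"wy": 0,"wz": 0,"grip": 0.45}

```text
time_s: 18.05
tool_pos: [0.6298, -0.2563, 0.2051]
orientation: [-0.348, -0.615, -0.348, 0.616]
ft_force: [-0.6, 0.9, 0.6]
grip_width: 0.038
grip_force: 0.0
```

Run:
```python
from h import *
st()
c=eyes.capture("scene")
cv2.imwrite("pics/s6.png",cv2.resize(c["frame"][80:230,100:300],(800,600),interpolation=cv2.INTER_CUBIC)[...,::-1])
for i in range(8): d=eyes.capture("scene")
print(np.abs(d["frame"].astype(int)-c["frame"])[100:200,130:200].max())
```

```text
t 18.05 j [-0.56  1.21  0.78  1.42  0.57  1.6  -0.65] pos [ 0.6298 -0.2563  0.2051] d -0.1033 lat 0.6721 rotvec to go [ 0.0009 -0.0014  0.0017] grip 0.03802626189043925 0.0 F [-0.6  0.9  0.6]
21
```

View pics/s6.png

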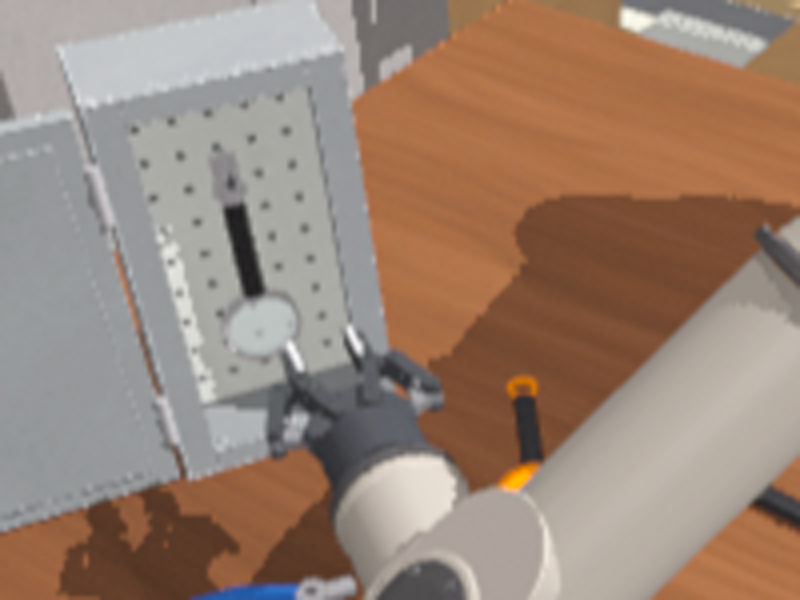

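The magnifier hangs lens down, with its lens at crop (262,325), and the gripper is outside. I let it settle and check that it is still.

play_rows:
  deltas:
    - {"x": 2,"y": 3,"z": 0,"wx": 0,"wy": 0,"wz": 0,"grip": 0.45}
    - {"x": 0,"y": 0,"z": 0,"wx": 0,"wy": 0,"wz": 0,"grip": 0.45}
    - {"x": 0,"y": 0,"z": 0,"wx": 0,"wy": 0,"wz": 0,"grip": 0.45}
    - {"x": 0,"y": 0,"z": 0,"wx": 0,"wy": 0,"wz": 0,"grip": 0.45}
    - {"x": 0,"y": 0,"z": 0,"wx": 0,"wy": 0,"wz": 0,"grip": 0.45}
    - {"x": 0,"y": 0,"z": 0,"wx": 0,"wy": 0,"wz": 0,"grip": 0.45}
    - {"x": 0,"y": 0,"z": 0,"wx": 0,"wy": 0,"wz": 0,"grip": 0.45}
    - {"x": 0,"y": 0,"z": 0,"wx": 0,"wy": 0,"wz": 0,"grip": 0.45}
    - {"x": 0,"y": 0,"z": 0,"wx": 0,"wy": 0,"wz": 0,"grip": 0.45}
    - {"x": 0,"y": 0,"z": 0,"wx": 0,"wy": 0,"wz": 0,"grip": 0.45}

```text
time_s: 19.5
tool_pos: [0.632, -0.253, 0.2052]
orientation: [-0.348, -0.615, -0.348, 0.616]
ft_force: [-0.1, -0.1, 0.2]
grip_width: 0.0384
grip_force: 0.0
```

Run:
```python
from h import *
F=[eyes.capture("scene")["frame"].astype(int) for i in range(10)]
for f in F[1:]: 
    d=abs(f-F[0]); print(d[110:165,150:172].mean().round(2),d[110:165,150:172].max(),d[80:110,110:150].mean().round(2),d[80:110,110:150].max())
if max(abs(f-F[0])[110:165,150:172].max() for f in F)<25: print(job_done())
```

```text
0.49 5 0.38 2
0.49 5 0.37 2
0.5 4 0.38 2
0.5 4 0.36 2
0.5 4 0.37 2
0.51 5 0.38 2
0.51 4 0.38 2
0.49 5 0.37 2
0.49 4 0.38 2
the job is handed in; nothing more can be done
None
```

The magnifier is hanging still, lens down, on the level part of the hook, with the robot backed clear; I saw no sign of contact with the cabinet, and the job was handed in at about 20 s.

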